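# Part a two-piece wax mould with a brass wedge and hold it

### The arm

A 6-joint arm with a two-finger parallel gripper is mounted at the origin on the work surface; the furniture and walls round the work are solid. World frame = base frame: x ahead of the robot, y to its left, z up, the work surface at z = 0. Lengths are in m, angles in rad, forces in N, time in s.
With the tool pointing down it reaches from about 0.35 to 0.875 m from the base axis. Payload 4.2 kg.
Tool frame: the origin (TCP) lies midway between the tips of the shut fingers; the grasp point (between the pads) lies 19 mm behind it (ctrl.pinch_z is the distance from the TCP to the grasp point, in m); z points along the fingers, y is the line along which they close (so a half turn about z gives the same grasp; the last joint's range is limited). The gripper opens to 85 mm and grips with 20 to 120 N. Pads are 22 mm wide; open, the fingers measure 114 mm over their backs; the gripper's body (76 mm by 85 mm) begins 54 mm behind the grasp point. The pads swing forward as they close: fully open they stand 13 mm farther back than shut.
Start: joints at [1.524, 0.385, 0.008, 0, -1.194, -0.259], TCP at [0.188, 0.596, 0.231] pointing down, gripper open.
Joint ranges: [-3.14, 3.14], [-1.21, 2.06], [-1.07, 1.41], [-3.16, 2.05], [-2.99, -0.16], [-3.1, 3.1]. Speed limits (rad/s): [2.79, 2.79, 3.14, 3.14, 3.14, 3.14].

### API

Orientations are given as a rotation vector (axis times angle).
In Python, from plant import ctrl, cams gives the robot as it stands.
- The arm moves only by the shell command python3 -m pendant 'ROWS' [OPENING] [FORCE]. ROWS is JSON, a list that holds one entry, the list of rows, each a list of 6 numbers: the shift along the tool's x, y, z scaled (see below), then the turn, a rotation vector about the tool's x, y, z scaled (see below). A call has 1 to 12 rows; each row shifts and turns the commanded pose from where the row before left it, along the tool's axes as they then stand; what a row does not reach is not made up. The controller multiplies each number of a shift by 0.025 m and each number of a turn by 0.1 rad. A row lasts 1/12 s, in which the tool goes at most 41.7 mm and 7.16 degrees, less where a joint would pass 70% of its speed; a pose out of reach is approached as far as the arm can. A call with a number of a shift or a turn outside -1 to 1 is refused whole. A call with a gripper value outside its range is refused whole. OPENING is the finger opening in mm, from 0 to 85.4, set as the call begins (- or left out, the last holds). The fingers move at their own pace and stop on an object; FORCE is the grip in N (left out, the last holds). Time passes only in rows, so rows that do not move let the fingers close. It gives the time, the measured TCP pose, the force, the opening and the grip force at its end, in the units of the state.
- ctrl.observe(): the state, without advancing time (a new reading comes with each control period).
- cams.capture(name): name is "scene" or "top" or "wrist"; returns a dict with "img" (480x640x3 uint8, red, green, blue), "fx", "fy", "cx", "cy" (pixels), "k1" (the pictures are not rectified: a ray, as slopes to the right and down, at radius r is drawn at 1 + k1 r^2 times it, then the intrinsics apply), "extrinsics" (4x4, takes a point from camera to world coordinates); the wrist camera has in their place "mount" (4x4, takes a point from camera to tool coordinates, whose origin is the TCP and whose axes are the flange's). Camera axes: x right, y down, z forward; pixel columns grow to the right and rows downward; lengths in m; the calibration is good to about 2 mm. A picture is of the moment at which its call begins: read the wrist's pose just before it. There is no depth.
- ctrl.close_job(): hands the job in; it is judged then, once.
The state is a dict: "clock": time; "joint_positions": joint angles; "joint_vel": joint speeds; "tau": joint torques, N m; "eef_pos": TCP position; "tool_rot": TCP orientation; "wrist_force": force on the tool from outside, world axes, zero at the start; "torque": the same for the moment, N m; "opening": opening from 0.0 (shut) to 1.0 (fully open); "gripper_force": force on a finger pad.
Only numpy, scipy, OpenCV 4.12 (cv2) and the standard library are available. Lean on these libraries where they do the work, as an engineer would, in place of code of your own. Each camera call takes 0.05 s, during which the arm holds its last target. There are 200 camera calls.

### The job

Part the two-piece aluminium wax mould: first swing the keeper arm by its black knob until it is fully clear of the mould's upper half, then pick up the brass wedge and slide it flat along the ledge, thin end first, into the pry slot until the upper half just lifts off the lower one, leaving a gap of about 3 mm at its front edge (the wax inside tears if it is ever prised open by 6 mm). Finish like that, with the wedge still in the gripper and held in the slot, resting on the ledge and carrying the upper half: do not let go or put anything down. Leave the steel dapping block, the beeswax and the blue tin where they are.

Things in the scene. Friction and masses are not known exactly. Their poses are not given: they have to be found in the camera images.
- mould_base: Fixed dark steel plate 10 mm thick (x -99 to +53, y -56 to +90 mm) with the lower aluminium mould half on it (x -88 to +42, y -45 to +45 mm), its top, the parting face, 30 mm above the bench. Origin on the bench under the upper half's centre. +x: the way the wedge is pushed in (away from the robot); +y: keeper's side. x -88 to -42 is a bare ledge on which the wedge slides.
- ledge_edge (a point): Fixed point on the parting face (30 mm above the bench), right below the front face of the upper half and on the centre line of the slot: the bottom centre of the slot's mouth. Axes as mould_base: x into the slot, z up.
- mould_upper: Loose upper half, aluminium, 84 (x) x 90 (y) x 24 mm, about 0.6 kg, on the parting face, kept from sliding by two dowel pins. Origin at the centre of its underside, axes as mould_base; top 54 mm above the bench. Pry slot in the underside, middle of the front face: 28 mm wide, 6 mm high, 40 mm deep, open to the front. Wedged there, its front edge rises, its rear edge stays down.
- upper_lip (a point): Point of the upper half in the plane of its underside, at the middle of its front face. Its height above ledge_edge is the gap: 0 when closed; to end at 1.5 to 4.5 mm, about 3 mm aimed at, never 6 mm.
- keeper (a joint): Hinge (vertical) of the steel keeper arm. At 0 the arm points to the mould's -y, across the upper half, 1 mm above it; starts at 0 to 0.25 rad. Grows counter-clockwise from above: the knob swings first towards the mould's +x, then outwards (+y). From 1.3 rad the arm is clear beside the mould; stop at 1.75. It stays where it is left; about 1.5 N at the knob turns it.
- keeper_pivot (a point): Fixed point on the keeper's axis at the arm's underside, 55 mm above the bench, at (-24, +64) mm in mould_base. Fixed obstacles on the way here: a black camera boom from (0.30, -0.07) to (0.38, 0.20) m, top at 0.23 m, and a bench lamp at x 0.33 to 0.70, y 0.34 to 0.49 m, top at 0.25 m, between the arm's first pose and the work: rise and cross above them.
- keeper_knob (a point): Centre of the black upright cylindrical knob at the end of the keeper arm, 14 mm in diameter, 22 mm tall (62 to 84 mm above the bench; this point is at 73 mm), 45 mm from the pivot.
- wedge: Loose brass wedge 110 x 20 mm, 0.2 kg, flat underside, on the bench. Origin at the centre of its underside, +x to the thin end. Rear 50 mm: parallel grip 16 mm high; then an even 60 mm taper to 2 mm at the thin end. Flat on the ledge, it is as thick as the slot (6 mm) 17 mm behind the tip: lifting begins with the tip 17 mm in, then 0.23 mm per mm (3 mm gap at 30 mm in).
- wedge_tip (a point): Middle of the thin end's lower edge, 55 mm ahead of the wedge's origin.
- wedge_grip (a point): Middle of the wedge's grip part, 32 mm behind its origin and 8 mm above its underside; to be gripped here across its 20 mm width. Pushed in, this place stays outside the ledge: pressing down hard there tips the thin end up.
- dapping_block: Bystander: steel cube with round hollows, 46 mm, origin at the centre of its underside.
- wax_lump: Bystander: yellow-brown lump of beeswax, 30 x 44 x 20 mm, origin at the centre of its underside.
- blue_tin: Bystander: small blue round tin, 30 mm in diameter, 30 mm tall, origin at the centre of its underside.
Mind the look-alikes: they are no part of the job. There is more than one size of the mould_upper; the job needs the larger.

How it is judged:
By the outcome, as a careful person would: the job done as asked, in the order asked, and still so for the second after the job is handed in, while the arm keeps its last pose, push and grip.
It also fails if it takes over 67 s, if anything falls off the work surface, if the arm or the gripper's body presses on something with over 40 N, if the wrist force passes 120 N, or if a joint passes its speed limit or range.

## Working session

There is one attempt and no reset: what is moved stays moved. The work goes in short steps, Python scripts to look and compute and a shell command to move; the robot and the scene stay as the last step left them, time stands still between calls to the robot, and variables do not carry over. Pictures are saved under pics/ and viewed, at most 10 in all, crops included, and the job is handed in when it is done.

```bash
ls; mkdir -p pics; python3 - <<'E'
from plant import ctrl,cams
import cv2,json
s=ctrl.observe()
print({k:s[k] for k in ('clock','eef_pos','tool_rot','wrist_force','opening')}, ctrl.pinch_z)
for n in('scene','top'):
    c=cams.capture(n); cv2.imwrite(f'pics/{n}0.png',c['img'][...,::-1]); print(n,c['fx'],c['cx'],c['cy'],c['k1'],c['extrinsics'])
E
```

```text
pics
{'clock': 0.0, 'eef_pos': array([0.18795282, 0.59544338, 0.23021387]), 'tool_rot': array([ 3.10273310e+00, -4.78419958e-01, -3.93032605e-04]), 'wrist_force': array([-0.36978959,  0.17608888,  0.5393718 ]), 'opening': 0.9983746746691049} 0.0187
scene 588.6869842557059 314.506089207027 235.18789008837837 -0.020363400170835155 [[-0.26933071 -0.77913439  0.5660482  -0.03018461]
 [-0.96300824  0.22321177 -0.150969    0.01874779]
 [-0.00872348 -0.58576967 -0.81043062  0.86710726]
 [ 0.          0.          0.          1.        ]]
top 547.89682745722 317.3425309898237 239.56932620669014 -0.1472960458938156 [[ 0.01946462 -0.99802194  0.05977736  0.43044026]
 [-0.99969903 -0.01853469  0.01607195 -0.12673444]
 [-0.01493221 -0.0600722  -0.99808234  0.99241298]
 [ 0.          0.          0.          1.        ]]
```

View pics/scene0.png

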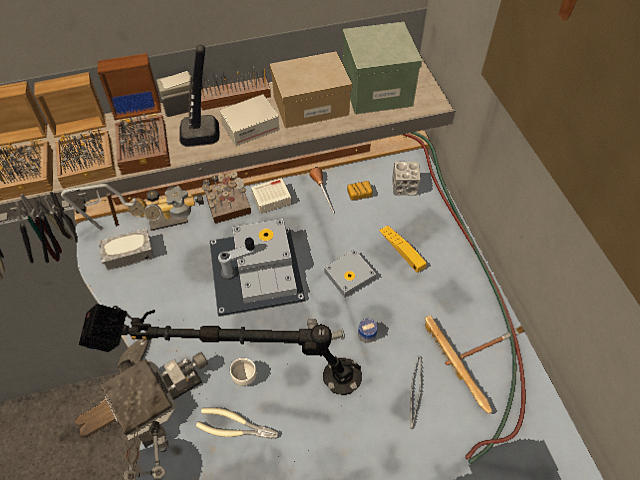

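View pics/top0.png

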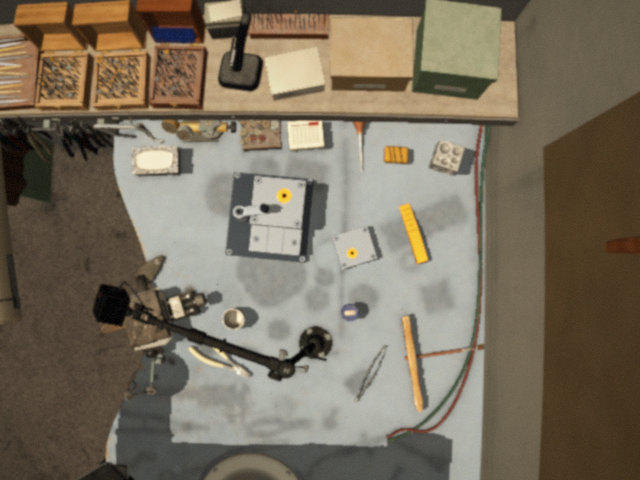

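The pictures show the mould at top (270,215) / scene (257,265), with the keeper knob at top ≈(268,209) / scene (249,243). The brass wedge is at top (413,233) / scene (403,248). The small look-alike sits at top (354,248). I'll enlarge these areas.

```bash
python3 - <<'E'
import cv2,numpy as np
s=cv2.imread('pics/scene0.png');t=cv2.imread('pics/top0.png')
def z(i,x,y,w,h): return cv2.resize(i[y:y+h,x:x+w],(w*4,h*4),interpolation=cv2.INTER_CUBIC)
a=np.hstack([z(t,220,168,100,100),z(s,205,215,100,100)])
b=np.hstack([z(t,380,195,100,50*3//2),z(s,370,215,100,75)])
cv2.imwrite('pics/crop.png',np.vstack([a,b])[:600 if 0 else 700][:, :800]); 
cv2.imwrite('pics/cropA.png',np.vstack([a,b[:200*1]])) 
b=np.hstack([cv2.resize(t[195:275,380:440],(360,480)),cv2.resize(s[220:280,370:440],(440,377)).copy()[:377] if 0 else cv2.resize(s[220:280,370:440],(440,480))])
cv2.imwrite('pics/cropB.png',b)
cv2.imwrite('pics/cropA.png',a)
E
```

```text
(no output)
```

View pics/cropA.png

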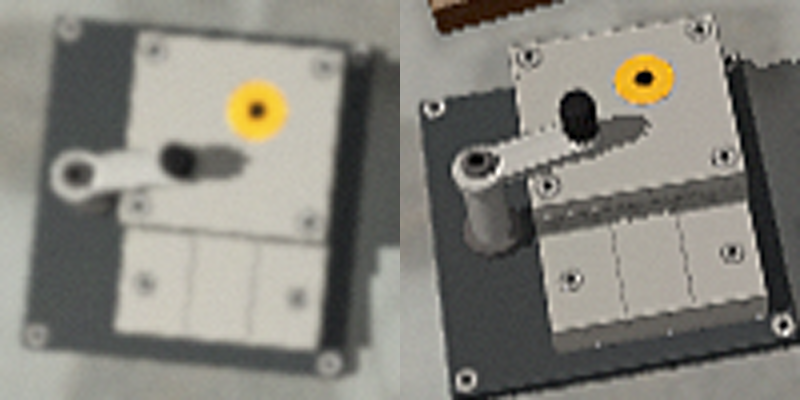

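View pics/cropB.png

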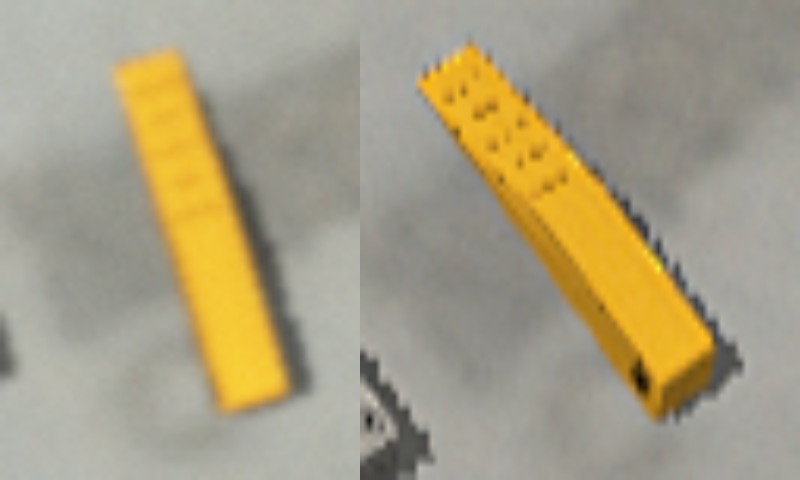

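The thin (scored) end of the wedge points away from the robot, and the keeper lies across the upper half at a small angle. Next I triangulate from both views.

```bash
cat > h.py <<'E'
import numpy as np,cv2
from scipy.spatial.transform import Rotation as R
from plant import ctrl,cams
def cap(n,f=None):
    s=ctrl.observe(); c=cams.capture(n)
    if n=='wrist':
        T=np.eye(4);T[:3,:3]=R.from_rotvec(s['tool_rot']).as_matrix();T[:3,3]=s['eef_pos'];c['E']=T@c['mount']
    else: c['E']=c['extrinsics']
    if f: cv2.imwrite(f,c['img'][...,::-1])
    return c
def ray(c,px):
    K=np.array([[c['fx'],0,c['cx']],[0,c['fy'],c['cy']],[0,0,1]])
    n=cv2.undistortPoints(np.array(px,float).reshape(-1,1,2),K,np.array([c['k1'],0,0,0.]))[:,0]
    d=np.c_[n,np.ones(len(n))]@c['E'][:3,:3].T
    return c['E'][:3,3],d/np.linalg.norm(d,axis=1)[:,None]
def plane(c,px,z):
    o,d=ray(c,px); return o+d*((z-o[2])/d[:,2])[:,None]
def tri(c1,p1,c2,p2):
    o1,d1=ray(c1,p1);o2,d2=ray(c2,p2);out=[]
    for a,b in zip(d1,d2):
        t=np.linalg.lstsq(np.c_[a,-b],o2-o1,rcond=None)[0]
        A=o1+a*t[0];B=o2+b*t[1];out.append([*((A+B)/2),np.linalg.norm(A-B)])
    return np.array(out)
E
python3 - <<'E'
from h import *
np.set_printoptions(precision=4,suppress=True)
t=cap('top');s=cap('scene')
n=['pTL','pBL','pBR','uTL','uTR','uBR','uBL','lBL','lBR','piv','yel']
T=np.array([(69,28),(37,336),(330,363),(137,32),(345,50),(325,240),(120,222),(115,330),(320,348),(77,175),(257,110)])/4+[220-.4,168-.4]
S=np.array([(33,107),(66,380),(383,324),(108,45),(315,15),(345,175),(140,208),(152,332),(363,298),(80,162),(244,78)])/4+[205-.4,215-.4]
for a,b in zip(n,tri(t,T,s,S)): print(a,b)
print('knobtop',tri(t,np.array([[178,156]])/4+[219.6,167.6],s,np.array([[177,97]])/4+[204.6,214.6]))
# wedge
w=[]
for c,nm in((t,'top'),(s,'scene')):
    hsv=cv2.cvtColor(c['img'],cv2.COLOR_RGB2HSV);m=cv2.inRange(hsv,(15,130,90),(32,255,255))
    k,l,st,ce=cv2.connectedComponentsWithStats(m)
    print(nm,[(st[i].tolist()) for i in range(1,k) if st[i,4]>60])
# corners of wedge top face from crops: thinL thinR rearR rearL
Tw=np.array([(116,70),(182,50),(290,390),(218,412)])/6+[380-.4,195-.4]
Sx=np.array([(418-360,83),(472-360,43),(713-360,345),(655-360,385)])
Sw=np.c_[Sx[:,0]*70/440+370-.4,Sx[:,1]/8+220-.4]
for b in tri(t,Tw,s,Sw): print('w',b)
E
```

```text
pTL [0.605  0.0377 0.0108 0.0006]
pBL [0.4645 0.0481 0.011  0.0002]
pBR [ 0.455  -0.0844  0.0099  0.0004]
uTL [0.5956 0.0002 0.0553 0.0011]
uTR [ 0.5897 -0.0901  0.0514  0.0011]
uBR [ 0.5072 -0.0828  0.0476  0.0005]
uBL [0.5127 0.0045 0.0514 0.0036]
lBL [0.4671 0.01   0.028  0.001 ]
lBR [ 0.4616 -0.0792  0.0228  0.0021]
piv [0.5316 0.0228 0.0656 0.001 ]
yel [ 0.5623 -0.0526  0.055   0.0006]
knobtop [[ 0.5383 -0.0219  0.0852  0.0003]]
top [[72, 0, 76, 110, 3289], [13, 2, 55, 27, 1050], [39, 28, 50, 49, 1068], [0, 45, 26, 8, 75], [38, 65, 17, 12, 70], [34, 73, 55, 37, 448], [37, 76, 14, 19, 115], [0, 84, 24, 5, 63], [164, 119, 15, 10, 65], [217, 124, 10, 9, 62], [384, 147, 25, 16, 369], [277, 189, 14, 14, 149], [400, 204, 28, 60, 747], [347, 249, 10, 9, 71], [403, 319, 19, 91, 504]]
scene [[511, 0, 69, 118, 1222], [522, 22, 16, 28, 121], [270, 67, 82, 60, 1710], [34, 72, 72, 75, 2835], [0, 81, 48, 73, 2099], [584, 124, 12, 18, 61], [319, 145, 103, 25, 273], [625, 157, 15, 21, 99], [0, 164, 53, 36, 568], [58, 166, 58, 22, 545], [244, 168, 69, 17, 190], [347, 181, 26, 19, 357], [184, 192, 13, 14, 96], [154, 199, 19, 20, 139], [605, 209, 16, 19, 61], [90, 211, 22, 7, 67], [589, 217, 29, 31, 206], [379, 226, 48, 46, 730], [259, 229, 14, 12, 129], [344, 271, 11, 10, 74], [425, 316, 67, 97, 819]]
w [ 0.5532 -0.2583  0.0017  0.0002]
w [ 0.56   -0.278   0.001   0.0009]
w [ 0.4569 -0.3098  0.0127  0.0004]
w [ 0.4496 -0.2883  0.0169  0.0014]
```

The triangulated points agree with the text: the mould origin is about (0.552, −0.042), its yaw about −0.07, the pivot about (0.532, 0.023) and the knob about (0.538, −0.022), which puts the keeper at about 0.2 rad. I'll rise first, then cross.

```bash
python3 -m pendant '[[[0,0,-0.9,0,0,0],[0,0,-0.9,0,0,0],[0,0,-0.9,0,0,0],[0,0,-0.9,0,0,0],[0,0,-0.9,0,0,0],[0,0,-0.9,0,0,0]]]' 40 20
python3 -m pendant '[[[0.99,0.92,0,0,0,0],[0.99,0.92,0,0,0,0],[0.99,0.92,0,0,0,0],[0.99,0.92,0,0,0,0],[0.99,0.92,0,0,0,0],[0.99,0.92,0,0,0,0],[0.99,0.92,0,0,0,0],[0.99,0.92,0,0,0,0],[0.99,0.92,0,0,0,0],[0.99,0.92,0,0,0,0],[0.99,0.92,0,0,0,0],[0.99,0.92,0,0,0,0]]]'
python3 -m pendant '[[[0.99,0.92,0,0,0,0],[0.99,0.92,0,0,0,0],[0.99,0.92,0,0,0,0],[0.99,0.92,0,0,0,0],[0.99,0.92,0,0,0,0],[0.99,0.92,0,0,0,0],[0.99,0.92,0,0,0,0],[0.99,0.92,0,0,0,0],[0.99,0.92,0,0,0,0]]]'
python3 -m pendant '[[[0,0,0.5,0,0,0.95],[0,0,0.5,0,0,0.95],[0,0,0.5,0,0,0.95],[0,0,0.5,0,0,0.95],[0,0,0.5,0,0,0.95],[0,0,0.5,0,0,0.95],[0,0,0.5,0,0,0.95],[0,0,0.5,0,0,0.95],[0,0,0.5,0,0,0.95],[0,0,0.5,0,0,0.95],[0,0,0.5,0,0,0.95],[0,0,0.5,0,0,0.95]]]'
python3 - <<'E'
from h import *
s=ctrl.observe();print(s['clock'],s['eef_pos'],s['joint_positions'],R.from_rotvec(s['tool_rot']).as_matrix())
c=cap('wrist','pics/w1.png');print(c['E'],c['fx'])
E
```

```text
clock: 0.7
eef_pos: [0.1881, 0.5957, 0.3672]
tool_rot: [3.104, -0.478, -0.0]
wrist_force: [-0.2, 0.4, -0.1]
opening: 0.47
gripper_force: 0.0
clock: 1.7
eef_pos: [0.3885, 0.2417, 0.3664]
tool_rot: [-3.105, 0.478, -0.0]
wrist_force: [0.2, 0.0, 0.2]
opening: 0.471
gripper_force: 0.0
clock: 2.45
eef_pos: [0.5388, -0.0227, 0.3662]
tool_rot: [-3.105, 0.479, 0.0]
wrist_force: [1.0, 1.3, 0.5]
opening: 0.469
gripper_force: 0.0
clock: 3.45
eef_pos: [0.5381, -0.0211, 0.2156]
tool_rot: [2.351, -2.084, -0.0]
wrist_force: [-0.7, -1.0, 0.2]
opening: 0.469
gripper_force: 0.0
3.45 [ 0.53814381 -0.02107523  0.21557359] [ 2.62033191e-01  2.50727735e-01 -2.28638541e-01 -1.54335439e-04
 -1.09172642e+00 -1.41707761e-01] [[ 1.19964627e-01 -9.92778115e-01 -3.21726604e-04]
 [-9.92778162e-01 -1.19964651e-01  5.55143154e-05]
 [-9.37092172e-05  3.12743393e-04 -9.99999947e-01]]
[[-9.92913501e-01 -1.12217955e-01 -3.91140538e-02  5.48589741e-01]
 [-1.18839015e-01  9.38307091e-01  3.24741576e-01 -1.05075923e-01]
 [ 2.59158503e-04  3.27088571e-01 -9.44993651e-01  3.58580732e-01]
 [ 0.00000000e+00  0.00000000e+00  0.00000000e+00  1.00000000e+00]] 412.9037813972751
```

View pics/w1.png

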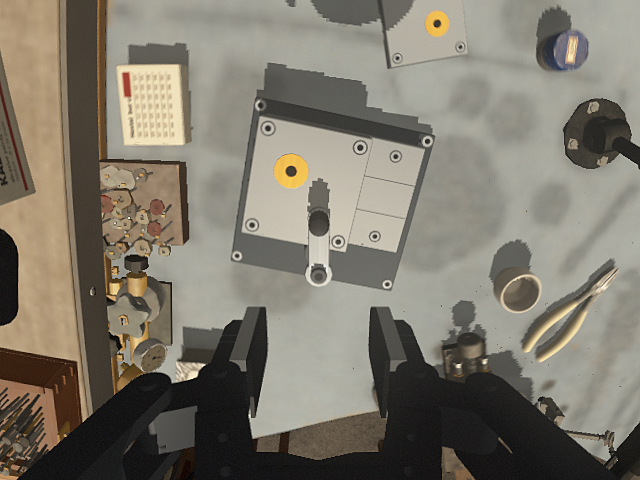

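The wrist view shows the knob top at about (319,220), the pivot at (318,275), the plate screws at (261,105), (428,141), (387,284) and (237,255), and the upper half's screws at (268,128), (361,148), (338,242) and (252,225).

```bash
python3 - <<'E'
from h import *
np.set_printoptions(precision=4,suppress=True)
c=cap('wrist')
def show(n,px,z):
    p=plane(c,px,z);print(n,p[:,:2].tolist());return p
p=show('plate',[(261,105),(428,141),(387,284),(237,255)],.01)
print(p.mean(0), [np.arctan2(*(p[i]-p[j])[[1,0]]) for i,j in((0,1),(3,2))],[np.arctan2(*(p[i]-p[j])[[0,1]]) for i,j in((3,0),(2,1))])
u=show('upper',[(268,128),(361,148),(338,242),(252,225)],.054);print(u.mean(0))
show('ledge scr',[(396,156),(375,236)],.03)
show('piv',[(318,276)],.066)
# knob contour
g=cv2.cvtColor(c['img'],cv2.COLOR_RGB2GRAY)[195:250,300:340];
m=(g<50).astype(np.uint8);k,l,st,ce=cv2.connectedComponentsWithStats(m)
print(st,ce+[300,195])
show('knob84',[(319,220)],.084)
E
```

```text
plate [[0.5902498069754423, -0.09606091991331737], [0.4510734816857304, -0.08376132287831177], [0.4632586464538962, 0.048096863240453466], [0.6022243126328031, 0.03503954125198307]]
[ 0.5267 -0.0242  0.01  ] [np.float64(-0.08814520912178751), np.float64(-0.09368571779903638)] [np.float64(0.09108565552692396), np.float64(0.09214941760254089)]
upper [[0.5786059130526666, -0.08198672395364745], [0.5108382018964723, -0.075588950722183], [0.5179829875365288, -0.002483986922935083], [0.5850679568385632, -0.008684364311491485]]
[ 0.5481 -0.0422  0.054 ]
ledge scr [[0.4796527436747, -0.07040384764688967], [0.48566158687865973, -0.003063663885249465]]
piv [[0.5307467897444132, 0.02250141774090643]]
[[   0    0   40   55 2184]
 [  22   19    1    1    1]
 [   7   22    1    2    2]
 [  24   22    1    3    3]
 [   6   27    1    1    1]
 [  24   26    2    2    3]
 [  25   29    1    3    3]
 [   6   30    1    2    2]
 [   3   52    1    1    1]] [[319.5156 221.9954]
 [322.     214.    ]
 [307.     217.5   ]
 [324.     218.    ]
 [306.     222.    ]
 [324.6667 221.3333]
 [325.     225.    ]
 [306.     225.5   ]
 [303.     247.    ]]
knob84 [[0.5359289838291069, -0.027035145994539003]]
```

```bash
python3 -m pendant '[[[0.08,0,0.75,0,0,0],[0,0,0.75,0,0,0],[0,0,0.75,0,0,0],[0,0,0.75,0,0,0],[0,0,0.75,0,0,0],[0,0,0.75,0,0,0],[0,0,0.6,0,0,0],[0,0,0.4,0,0,0],[0,0,0.2,0,0,0],[0,0,0.2,0,0,0]]]' 40 20
python3 -m pendant '[[[0,0,0,0,0,0],[0,0,0,0,0,0],[0,0,0,0,0,0],[0,0,0,0,0,0]]]' 12 20
python3 - <<'E'
from h import *
s=ctrl.observe();print(s['eef_pos'],s['wrist_force'],s['opening'],s['gripper_force'])
cap('wrist','pics/w2.png')
E
```

```text
clock: 4.38
eef_pos: [0.5392, -0.023, 0.069]
tool_rot: [-2.357, 2.076, -0.001]
wrist_force: [-0.2, -0.3, 0.8]
opening: 0.471
gripper_force: 0.0
clock: 4.72
eef_pos: [0.539, -0.0231, 0.0696]
tool_rot: [-2.356, 2.077, -0.001]
wrist_force: [0.1, -1.3, 0.0]
opening: 0.151
gripper_force: 19.6
[ 0.5389915  -0.0230931   0.06955236] [ 0.12296026 -1.32387104  0.03950497] 0.15116804264890676 19.576059579849243
```

View pics/w2.png

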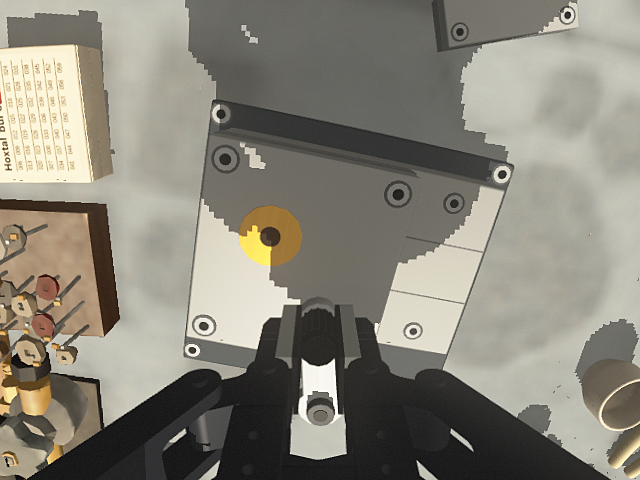

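The knob is gripped (about 13 mm opening, 20 N). I'll swing it along the arc in two steps, checking force between.

```bash
python3 -m pendant '[[[-0.0045,-0.1275,0,0,0,-0.7],[-0.0045,-0.1275,0,0,0,-0.7],[-0.0045,-0.1275,0,0,0,-0.7],[-0.0045,-0.1275,0,0,0,-0.7],[-0.0045,-0.1275,0,0,0,-0.7],[-0.0045,-0.1275,0,0,0,-0.7],[-0.0045,-0.1275,0,0,0,-0.7],[-0.0045,-0.1275,0,0,0,-0.7],[-0.0045,-0.1275,0,0,0,-0.7]]]'
python3 - <<'E'
from h import *
s=ctrl.observe();p=np.array([.5315,.0228]);d=s['eef_pos'][:2]-p
print(np.hypot(*d),np.arctan2(d[1],d[0])+np.pi/2+.083,s['opening'])
E
```

```text
clock: 5.52
eef_pos: [0.5648, -0.0106, 0.0695]
tool_rot: [-2.885, 1.241, -0.002]
wrist_force: [-0.6, 0.9, 1.3]
opening: 0.151
gripper_force: 19.6
0.04717305359207361 0.8672073721982165 0.15081547438795087
```

```bash
python3 -m pendant '[[[-0.0045,-0.1275,0,0,0,-0.7],[-0.0045,-0.1275,0,0,0,-0.7],[-0.0045,-0.1275,0,0,0,-0.7],[-0.0045,-0.1275,0,0,0,-0.7],[-0.0045,-0.1275,0,0,0,-0.7],[-0.0045,-0.1275,0,0,0,-0.7],[-0.0045,-0.1275,0,0,0,-0.7],[-0.0045,-0.1275,0,0,0,-0.7],[-0.0045,-0.1275,0,0,0,-0.7],[0,0,0,0,0,0],[0,0,0,0,0,0]]]'
python3 -m pendant '[[[0,0,0,0,0,0],[0,0,0,0,0,0],[0,0,0,0,0,0]]]' 40 20
python3 -m pendant '[[[0,0,-0.4,0,0,0],[0,0,-0.8,0,0,0],[0,0,-0.95,0,0,0],[0,0,-0.95,0,0,0],[0,0,-0.95,0,0,0],[0,0,-0.95,0,0,0],[0,0,-0.95,0,0,0],[0,0,-0.95,0,0,0]]]' 85
python3 - <<'E'
from h import *
s=ctrl.observe();print(s['eef_pos'],R.from_rotvec(s['tool_rot']).as_matrix(),s['joint_positions'])
t=cap('top');w=cap('wrist')
a=cv2.resize(t['img'][160:280,210:440],(690,360),interpolation=cv2.INTER_CUBIC)
cv2.imwrite('pics/t2.png',a[...,::-1])
E
```

```text
clock: 6.43
eef_pos: [0.5788, 0.0148, 0.0695]
tool_rot: [-3.126, 0.293, -0.005]
wrist_force: [0.4, 4.2, 1.2]
opening: 0.153
gripper_force: 19.7
clock: 6.68
eef_pos: [0.5772, 0.0132, 0.0686]
tool_rot: [3.127, -0.293, -0.002]
wrist_force: [-0.9, -0.4, -1.0]
opening: 0.466
gripper_force: 0.0
clock: 7.35
eef_pos: [0.5772, 0.0133, 0.2433]
tool_rot: [3.128, -0.292, 0.0]
wrist_force: [-0.5, 0.1, -1.1]
opening: 0.996
gripper_force: 0.0
[0.57723779 0.01327306 0.24334314] [[ 9.82690566e-01 -1.85254317e-01  2.99936701e-04]
 [-1.85254272e-01 -9.82690605e-01 -1.70835264e-04]
 [ 3.26392948e-04  1.12313647e-04 -9.99999940e-01]] [ 3.03548974e-01  2.95415221e-01 -9.37213098e-02  2.73122519e-04
 -1.18142465e+00  1.08081307e+00]
```

View pics/t2.png

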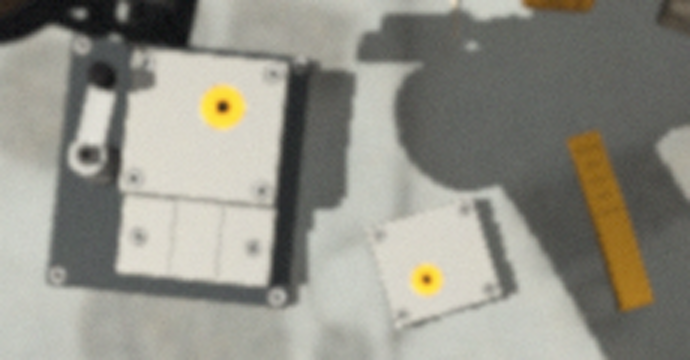

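The keeper now sits beside the mould at about 1.45 rad, with knob and pivot at crop (102,75) and (88,154), clear of the upper half. I'll move over the wedge next.

```bash
python3 -m pendant '[[[-0.137,0.92,0,0,0,0],[-0.137,0.92,0,0,0,0],[-0.137,0.92,0,0,0,0],[-0.137,0.92,0,0,0,0],[-0.137,0.92,0,0,0,0],[-0.137,0.92,0,0,0,0],[-0.137,0.92,0,0,0,0],[-0.137,0.92,0,0,0,0],[-0.137,0.92,0,0,0,0],[-0.137,0.92,0,0,0,0],[-0.137,0.92,0,0,0,0],[-0.137,0.92,0,0,0,0]]]' 50 40
python3 -m pendant '[[[-0.137,0.92,0,0,0,0],[-0.137,0.92,0,0,0,0],[0,0,0,0,0,-0.8],[0,0,0,0,0,-0.8],[0,0,0,0,0,-0.8],[0,0,0,0,0,-0.8],[0,0,0,0,0,-0.8],[0,0,0,0,0,-0.8],[0,0,0,0,0,0],[0,0,0,0,0,0]]]'
python3 - <<'E'
from h import *
np.set_printoptions(precision=4,suppress=True)
c=cap('wrist','pics/w3.png');t=cap('top');sc=cap('scene')
def quad(c,lo):
    m=cv2.inRange(cv2.cvtColor(c['img'],cv2.COLOR_RGB2HSV),lo,(32,255,255))
    k,l,st,ce=cv2.connectedComponentsWithStats(m)
    for i in range(1,k):
        if st[i,4]>300: print(st[i],cv2.boxPoints(cv2.minAreaRect(np.argwhere(l==i)[:,::-1].astype(np.float32))).tolist())
quad(c,(15,150,60))
s=ctrl.observe();print(s['eef_pos'],s['joint_positions'],s['tool_rot'])
E
```

```text
clock: 8.45
eef_pos: [0.4852, -0.251, 0.2413]
tool_rot: [-3.128, 0.292, 0.001]
wrist_force: [0.5, 0.7, 0.7]
opening: 0.587
gripper_force: 0.0
clock: 9.28
eef_pos: [0.4707, -0.2939, 0.2412]
tool_rot: [-3.108, -0.457, 0.001]
wrist_force: [-0.0, 1.1, -0.2]
opening: 0.59
gripper_force: 0.0
[ 32   0  31  25 378] [[32.0, 24.0], [32.0, 0.0], [62.0, 0.0], [62.0, 24.0]]
[ 307   93   23  124 2664] [[306.09405517578125, 93.05207824707031], [327.996826171875, 92.76005554199219], [329.63671875, 215.7515106201172], [307.73394775390625, 216.0435333251953]]
[ 0.4709 -0.2939  0.2413] [-0.2659  0.2589 -0.1499 -0.     -1.1622  2.1295] [-3.1079 -0.4583  0.0003]
```

View pics/w3.png

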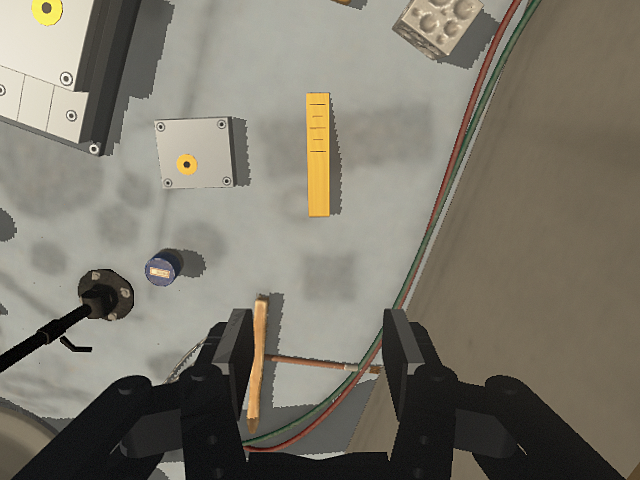

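The wrist view shows the wedge upright in the image, its thin end at (316.5,93) and its rear top edge at (318.5,216), almost aligned with the fingers.

```bash
python3 - <<'E'
from h import *
np.set_printoptions(precision=4,suppress=True)
c=cap('wrist')
a=plane(c,[(306,93),(328,92.8)],.002);b=plane(c,[(308,216),(329.6,216)],.016)
print(a,b)
ta,re=a.mean(0),b.mean(0);d=ta-re
print(np.hypot(*d[:2]),np.arctan2(d[1],d[0]))
ta2=np.array([.5566,-.268]);re2=np.array([.4533,-.299])
s=ctrl.observe();Rm=R.from_rotvec(s['tool_rot']).as_matrix()
print('toolx yaw',np.arctan2(Rm[1,0],Rm[0,0]))
for T,E in((ta,re),(ta2,re2)):
    u=(T-E)[:2];u/=np.hypot(*u); m=(T+E)[:2]/2; g=m-.036*u
    print(g,'tool delta', Rm[:2,:2].T@(g-s['eef_pos'][:2]))
# two wrist-independent height check: wrist vs top triangulation of rear top corners
t=cap('top')
Tw=np.array([(116,70),(182,50),(290,390),(218,412)])/6+[379.6,194.6]
print(tri(c,[(306,93),(328,92.8),(329.6,216),(308,216)],t,Tw))
E
```

```text
[[ 0.5546 -0.2581  0.002 ]
 [ 0.5603 -0.2766  0.002 ]] [[ 0.4509 -0.2906  0.016 ]
 [ 0.4566 -0.3097  0.016 ]]
0.10872188368851103 0.30675890969123826
toolx yaw 0.2931860625685253
[ 0.4713 -0.2946] tool delta [0.0001 0.0009]
[ 0.4705 -0.2938] tool delta [-0.0005 -0.0001]
[[ 0.5541 -0.2583 -0.0016  0.0011]
 [ 0.5596 -0.277   0.0075  0.0014]
 [ 0.4567 -0.3096  0.0159  0.0004]
 [ 0.4496 -0.2899  0.0096  0.0022]]
```

```bash
python3 -m pendant '[[[0,0.02,0.95,0,0,-0.1],[0,0,0.95,0,0,0],[0,0,0.95,0,0,0],[0,0,0.95,0,0,0],[0,0,0.95,0,0,0],[0,0,0.95,0,0,0],[0,0,0.95,0,0,0],[0,0,0.95,0,0,0],[0,0,0.9,0,0,0],[0,0,0.5,0,0,0],[0,0,0.3,0,0,0],[0,0,0.17,0,0,0]]]' 45 80
python3 -m pendant '[[[0,0,0.04,0,0,0],[0,0,0,0,0,0],[0,0,0,0,0,0]]]'
```

```text
clock: 10.53
eef_pos: [0.471, -0.2943, 0.0035]
tool_rot: [-3.105, -0.476, 0.002]
wrist_force: [-0.6, 0.6, 0.3]
opening: 0.526
gripper_force: 0.0
clock: 10.78
eef_pos: [0.472, -0.2946, 0.0045]
tool_rot: [3.104, 0.476, 0.003]
wrist_force: [0.1, -1.2, 0.9]
opening: 0.529
gripper_force: 0.0
```

```bash
python3 -m pendant '[[[0,0,0,0,0,0],[0,0,0,0,0,0],[0,0,0,0,0,0],[0,0,0,0,0,0],[0,0,0,0,0,0],[0,0,0,0,0,0]]]' 10 80
python3 -m pendant '[[[0,0,-0.2,0,0,0],[0,0,-0.4,0,0,0],[0,0,-0.9,0,0,0],[0,0,-0.9,0,0,0],[0,0,-0.8,0,0,0],[0,0,0,0,0,0],[0,0,0,0,0,0]]]'
python3 - <<'E'
from h import *
np.set_printoptions(precision=4,suppress=True)
s=ctrl.observe();print(s['eef_pos'],s['joint_positions'])
c=cap('wrist','pics/w4.png');cap('scene','pics/s4.png')
m=cv2.inRange(cv2.cvtColor(c['img'],cv2.COLOR_RGB2HSV),(15,150,60),(32,255,255))
k,l,st,ce=cv2.connectedComponentsWithStats(m)
for i in range(1,k):
    if st[i,4]>300: print(st[i],cv2.boxPoints(cv2.minAreaRect(np.argwhere(l==i)[:,::-1].astype(np.float32))).tolist())
a=cv2.imread('pics/w4.png')[250:480,200:440];b=cv2.imread('pics/s4.png')[200:315,340:460]
cv2.imwrite('pics/g4.png',np.hstack([cv2.resize(a,(400,383)),cv2.resize(b,(400,383))]))
E
```

```text
clock: 11.28
eef_pos: [0.4717, -0.2944, 0.0047]
tool_rot: [3.104, 0.477, 0.002]
wrist_force: [-1.7, 2.2, 5.2]
opening: 0.208
gripper_force: 79.2
clock: 11.87
eef_pos: [0.4718, -0.2944, 0.0849]
tool_rot: [3.104, 0.475, 0.004]
wrist_force: [-0.1, -0.4, -2.6]
opening: 0.205
gripper_force: 78.5
[ 0.4718 -0.2944  0.0849] [-0.2666  0.4184 -0.3533 -0.0003 -0.7962  2.1415]
[  288    84    59   299 16447] [[287.9999694824219, 84.0], [345.9999694824219, 84.0], [345.9999694824219, 381.99993896484375], [287.9999694824219, 381.99993896484375]]
[ 82 192  34  33 763] [[76.00001525878906, 206.00001525878906], [97.00001525878906, 185.00001525878906], [121.50001525878906, 209.50001525878906], [100.50001525878906, 230.50001525878906]]
```

View pics/g4.png

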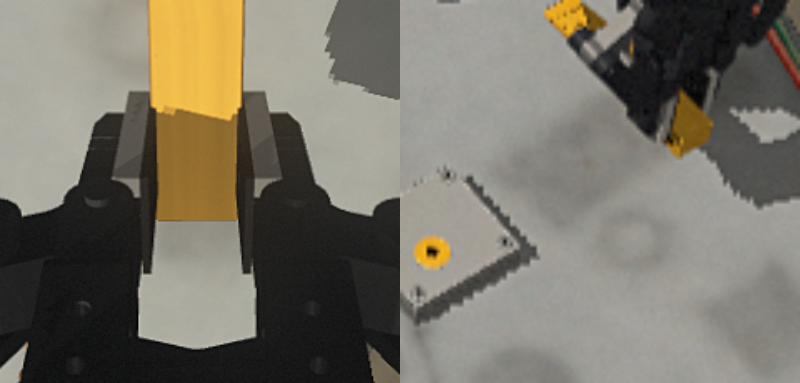

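The wedge is held squarely (grip 78 N, 20 mm opening) and straight along the tool x axis. Next I carry it to the front of the ledge and align it.

```bash
python3 -m pendant '[[[0.044,-0.909,0,0,0,0],[0.044,-0.909,0,0,0,0],[0.044,-0.909,0,0,0,0],[0.044,-0.909,0,0,0,0],[0.044,-0.909,0,0,0,0],[0.044,-0.909,0,0,0,0],[0.044,-0.909,0,0,0,0],[0.044,-0.909,0,0,0,0],[0.044,-0.909,0,0,0,0],[0.044,-0.909,0,0,0,0],[0.044,-0.909,0,0,0,0],[0.044,-0.909,0,0,0,0]]]'
python3 -m pendant '[[[0,0,0,0,0,0.772],[0,0,0,0,0,0.772],[0,0,0,0,0,0.772],[0,0,0,0,0,0.772],[0,0,0,0,0,0.772],[0,0,0,0,0,0],[0,0,0,0,0,0],[0,0,0,0,0,0]]]'
python3 - <<'E'
from h import *
s=ctrl.observe();print(s['eef_pos'],s['joint_positions'])
c=cap('wrist','pics/w5.png')
E
```

```text
clock: 12.97
eef_pos: [0.4007, -0.0295, 0.0825]
tool_rot: [3.105, 0.475, -0.005]
wrist_force: [-0.3, 0.3, -1.8]
opening: 0.207
gripper_force: 78.6
clock: 13.63
eef_pos: [0.4017, -0.0304, 0.083]
tool_rot: [3.139, -0.126, -0.002]
wrist_force: [-0.5, 0.5, -3.0]
opening: 0.206
gripper_force: 78.8
[ 0.40168836 -0.03036002  0.08303414] [ 3.32413637e-01  1.99660310e-01 -7.12351184e-01 -1.13979077e-04
 -6.60268667e-01  1.15813155e+00]
```

View pics/w5.png

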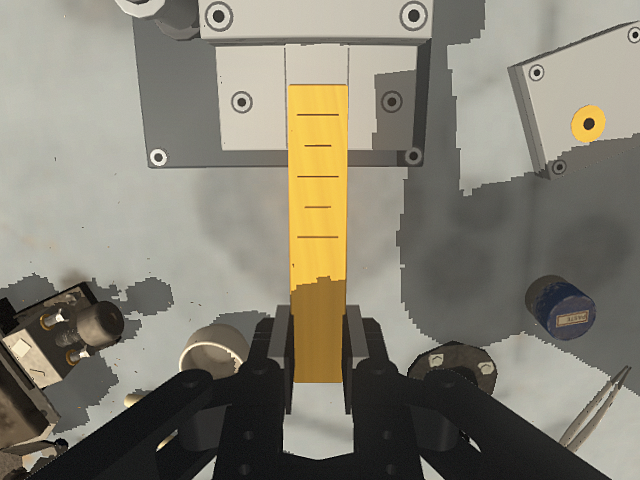

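The picture shows the ledge's scribed slot lines at columns ≈286 and 348 (row 45) and the wedge tip at columns 290–347 (row 84). The wedge is almost exactly lined up. The plate screws are at (157,157) and (413,156), and the ledge screws at (242,102) and (392,102).

```bash
python3 - <<'E'
from h import *
np.set_printoptions(precision=4,suppress=True)
c=cap('wrist');s=ctrl.observe()
Rm=R.from_rotvec(s['tool_rot']).as_matrix();P=s['eef_pos']
tl=lambda p:((p-P)@Rm)
print('tool tilt',Rm[:,2])
for n,px,z in(('slot lines',[(286,46),(348,46)],.03),('ledge scr',[(242,102),(392,102)],.03),('plate scr',[(157,157),(413,156)],.01),('upper scr',[(219,16),(414,16)],.054),('tip',[(290,85),(347,85)],.080),('mouth top',[(205,40),(431,38)],.054),('ledge front',[(222,150),(286,150)],.03)):
    q=tl(plane(c,px,z));print(n,q[:,:2].tolist(),'mid',q.mean(0)[:2],'ang',np.arctan2(*(q[1]-q[0])[:2]))
E
```

```text
tool tilt [-0.0007 -0.0002 -1.    ]
slot lines [[0.1075525621927561, -0.013700100879365113], [0.10752596671219054, 0.013577283381841635]] mid [ 0.1075 -0.0001] ang -0.0009750008242511622
ledge scr [[0.08379240585100581, -0.03426114823694213], [0.08372811426501685, 0.034073987932013154]] mid [ 0.0838 -0.0001] ang -0.0009408273784753503
plate scr [[0.0566740132256387, -0.08435367036215306], [0.05667211265750348, 0.049872217160754996]] mid [ 0.0567 -0.0172] ang -1.4159475270872531e-05
upper scr [[0.116008999543937, -0.03743163129036675], [0.11592524797007313, 0.03702622781038774]] mid [ 0.116  -0.0002] ang -0.0011248179783046135
tip [[0.08936502309156928, -0.009038939388194372], [0.08935156101408617, 0.010062321672868397]] mid [0.0894 0.0005] ang -0.000704774161830074
mouth top [[0.10744202971322951, -0.04338263094031107], [0.1081072658875172, 0.04407845212613863]] mid [0.1078 0.0003] ang 0.007605935381634899
ledge front [[0.062143213075278876, -0.044867614675663504], [0.06193172903375429, -0.014661804678751372]] mid [ 0.062  -0.0298] ang -0.00700132146733546
```

Lateral error is about 0.5 mm and the yaw error is negligible. The tip is 18 mm short of the mouth. I'll lower it to just above the ledge, then feel for contact.

```bash
python3 -m pendant '[[[0,-0.02,0.5,0,0,0],[0,0,0.5,0,0,0],[0,0,0.4,0,0,0],[0,0,0.25,0,0,0],[0,0,0.12,0,0,0],[0,0,0,0,0,0],[0,0,0,0,0,0]]]'
python3 -m pendant '[[[0,0,0.04,0,0,0],[0,0,0,0,0,0],[0,0,0,0,0,0]]]'
python3 -m pendant '[[[0,0,0.03,0,0,0],[0,0,0,0,0,0],[0,0,0,0,0,0]]]'
python3 -m pendant '[[[0,0,0.03,0,0,0],[0,0,0,0,0,0],[0,0,0,0,0,0]]]'
```

```text
clock: 14.32
eef_pos: [0.4025, -0.0297, 0.0395]
tool_rot: [3.139, -0.128, 0.0]
wrist_force: [0.3, 0.4, -1.9]
opening: 0.208
gripper_force: 78.8
clock: 14.57
eef_pos: [0.4025, -0.0296, 0.0387]
tool_rot: [-3.139, 0.128, -0.001]
wrist_force: [-0.1, -0.4, -2.0]
opening: 0.207
gripper_force: 78.8
clock: 14.82
eef_pos: [0.4022, -0.0297, 0.0376]
tool_rot: [-3.139, 0.128, -0.0]
wrist_force: [-0.6, 0.2, -2.3]
opening: 0.206
gripper_force: 78.8
clock: 15.07
eef_pos: [0.4021, -0.0297, 0.0368]
tool_rot: [3.139, -0.128, -0.0]
wrist_force: [-0.2, -0.3, -1.6]
opening: 0.203
gripper_force: 78.8
```

```bash
for i in 1 2; do :; done; python3 -m pendant '[[[0,0,0.03,0,0,0],[0,0,0,0,0,0],[0,0,0,0,0,0]]]'|sed -n '2p;4p'
python3 -m pendant '[[[0,0,0.02,0,0,0],[0,0,0,0,0,0],[0,0,0,0,0,0]]]'|sed -n '2p;4p'
python3 -m pendant '[[[0,0,0.02,0,0,0],[0,0,0,0,0,0],[0,0,0,0,0,0]]]'|sed -n '2p;4p'
```

```text
eef_pos: [0.4022, -0.0297, 0.036]
wrist_force: [0.2, 0.1, -2.7]
eef_pos: [0.4022, -0.0297, 0.0355]
wrist_force: [-0.5, -0.5, -2.1]
eef_pos: [0.4022, -0.0297, 0.035]
wrist_force: [0.4, 0.5, -2.1]
```

```bash
python3 -m pendant '[[[0,0,0.02,0,0,0],[0,0,0,0,0,0],[0,0,0,0,0,0]]]'|sed -n '2p;4p'
python3 -m pendant '[[[0,0,0.02,0,0,0],[0,0,0,0,0,0],[0,0,0,0,0,0]]]'|sed -n '2p;4p'
python3 - <<'E'
from h import *
c=cap('wrist','pics/w6.png')
s=ctrl.observe();print(s['eef_pos'],s['wrist_force'],s['torque'])
E
```

```text
eef_pos: [0.4022, -0.0297, 0.0346]
wrist_force: [0.2, -0.0, -1.2]
eef_pos: [0.4021, -0.0297, 0.0342]
wrist_force: [-0.8, 0.5, 1.1]
[ 0.40214945 -0.02971153  0.03417536] [-1.1090549  -0.08361284  1.75778139] [0.08325814 0.22974148 0.01012642]
```

Contact is at TCP z ≈ 0.0345, pressing with about 3.5 N. Next I slide forward to the mouth.

```bash
python3 -m pendant '[[[0.1,0,0,0,0,0],[0.12,0,0,0,0,0],[0.12,0,0,0,0,0],[0.12,0,0,0,0,0],[0.1,0,0,0,0,0],[0,0,0,0,0,0],[0,0,0,0,0,0]]]'|sed -n '2p;4,5p'
python3 -m pendant '[[[0.1,0,0,0,0,0],[0.1,0,0,0,0,0],[0.08,0,0,0,0,0],[0,0,0,0,0,0],[0,0,0,0,0,0]]]'|sed -n '2p;4,5p'
python3 - <<'E'
from h import *
c=cap('wrist','pics/w7.png');sc=cap('scene','pics/s7.png')
s=ctrl.observe();print(s['eef_pos'],s['wrist_force'],s['torque'])
a=cv2.imread('pics/w7.png')[0:240,180:460];b=cv2.imread('pics/s7.png')[215:300,205:305]
cv2.imwrite('pics/g7.png',np.hstack([cv2.resize(a,(420,360)),cv2.resize(b,(380,360),interpolation=cv2.INTER_CUBIC)]))
E
```

```text
eef_pos: [0.4163, -0.0311, 0.0341]
wrist_force: [-3.7, -1.1, 4.6]
opening: 0.208
eef_pos: [0.4222, -0.0319, 0.0341]
wrist_force: [-6.1, -0.3, 8.1]
opening: 0.205
[ 0.42226456 -0.03184419  0.03409469] [-6.1709223  -0.58370407  7.39043189] [-0.11692904  1.46737247 -0.06245096]
```

View pics/g7.png

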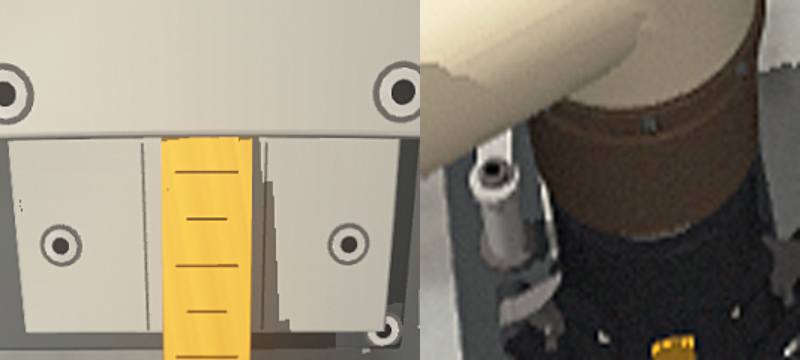

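The tip is just inside the mouth and centred between the slot lines: wedge at crop columns 161–250, lines at 142 and 265, lip at row 137. I'll ease the downward press and continue in.

```bash
python3 -m pendant '[[[0,0,-0.04,0,0,0],[0,0,0,0,0,0],[0,0,0,0,0,0]]]'|sed -n '2p;4,5p'
python3 -m pendant '[[[0.1,0,0,0,0,0],[0.1,0,0,0,0,0],[0.1,0,0,0,0,0],[0.1,0,0,0,0,0],[0,0,0,0,0,0],[0,0,0,0,0,0]]]'|sed -n '2p;4,5p'
python3 - <<'E'
from h import *
c=cap('wrist');cv2.imwrite('pics/w8.png',c['img'][...,::-1])
s=ctrl.observe();print(s['eef_pos'],s['wrist_force'],s['torque'])
E
```

```text
eef_pos: [0.4244, -0.0311, 0.035]
wrist_force: [0.4, 0.3, -1.9]
opening: 0.204
eef_pos: [0.4333, -0.0322, 0.035]
wrist_force: [-0.1, 0.1, -2.6]
opening: 0.205
[ 0.43312051 -0.03223503  0.03498491] [ 0.67689665 -0.11108212 -2.64367389] [-0.02304031  0.03585271  0.01999652]
```

```bash
python3 -m pendant '[[[0,0,0.016,0,0,0],[0,0,0,0,0,0],[0,0,0,0,0,0]]]'|sed -n '2p;4,5p'
python3 -m pendant '[[[0.06,0,0,0,0,0],[0.06,0,0,0,0,0],[0,0,0,0,0,0],[0,0,0,0,0,0]]]'|sed -n '2p;4,5p'
```

```text
eef_pos: [0.4331, -0.0322, 0.0347]
wrist_force: [-0.1, -0.7, -1.5]
opening: 0.204
eef_pos: [0.436, -0.0326, 0.0347]
wrist_force: [-2.2, 0.3, 1.2]
opening: 0.203
```

```bash
python3 -m pendant '[[[0.05,0,0,0,0,0],[0.05,0,0,0,0,0],[0,0,0,0,0,0],[0,0,0,0,0,0]]]'|sed -n '2p;4,5p'
python3 -m pendant '[[[0.05,0,0,0,0,0],[0.05,0,0,0,0,0],[0,0,0,0,0,0],[0,0,0,0,0,0]]]'|sed -n '2p;4,5p'
python3 - <<'E'
from h import *
c=cap('wrist','pics/w9.png')
s=ctrl.observe();print(s['eef_pos'],s['wrist_force'],s['torque'],s['clock'])
E
```

```text
eef_pos: [0.4371, -0.0329, 0.0346]
wrist_force: [-6.1, 1.3, 5.1]
opening: 0.203
eef_pos: [0.4373, -0.0331, 0.0346]
wrist_force: [-11.6, 6.1, 11.8]
opening: 0.201
[ 0.43728097 -0.03314567  0.03455558] [-11.73720486   5.67199179  10.92742648] [1.68519713 3.01176824 0.14160609] 19.5667
```

I've already viewed one picture more than the limit of 10, so from here I'll only measure numerically.

```bash
python3 - <<'E'
from h import *
np.set_printoptions(precision=4,suppress=True,linewidth=150)
for f in('w5','w7','w8','w9'):
    i=cv2.imread(f'pics/{f}.png');m=cv2.inRange(cv2.cvtColor(i,cv2.COLOR_BGR2HSV),(15,130,50),(32,255,255))
    k,l,st,ce=cv2.connectedComponentsWithStats(m);j=1+np.argmax(st[1:,4]);b=l==j
    r0=st[j,1]
    ed=[(r,np.where(b[r])[0][[0,-1]].tolist()) for r in(r0+3,r0+20,r0+60,r0+120)]
    col=i[r0:r0+180,318].astype(int).sum(1)
    g=i[r0:r0+180,312:326].astype(int).sum(2).mean(1)
    dips=[int(r0+n) for n in range(3,170) if g[n]<g[max(0,n-4)]-60 and g[n]<=g[n-1] and g[n]<g[n+1]]
    # slot lines along a row just in front of the lip
    row=cv2.cvtColor(i,cv2.COLOR_BGR2GRAY)[r0+6].astype(int)
    ln=[c for c in range(250,390) if row[c]<row[c-3]-15 and row[c]<row[c+3]-15]
    print(f,'top row',r0,'edges',ed,'marks',dips,'lines',ln)
E
```

```text
w5 top row 84 edges [(np.int32(87), [288, 347]), (np.int32(104), [288, 347]), (np.int32(144), [288, 347]), (np.int32(204), [289, 346])] marks [114, 145, 176, 207, 237] lines [284, 285, 286, 348]
w7 top row 91 edges [(np.int32(94), [288, 347]), (np.int32(111), [288, 347]), (np.int32(151), [288, 347]), (np.int32(211), [289, 346])] marks [114, 146, 177, 207, 238] lines [274, 275, 350, 357, 358]
w8 top row 130 edges [(np.int32(133), [288, 347]), (np.int32(150), [288, 346]), (np.int32(190), [289, 346]), (np.int32(250), [289, 346])] marks [145, 176, 207, 237, 276, 279, 282, 285] lines [277, 278, 357, 358]
w9 top row 144 edges [(np.int32(147), [287, 346]), (np.int32(164), [287, 345]), (np.int32(204), [288, 346]), (np.int32(264), [288, 345])] marks [177, 207, 238, 277] lines [275, 276, 277, 355, 356]
```

The wedge has not slipped in the grip (marks unmoved), is centred in the slot, and is about 17.5 mm in, so the lift is just starting. The down-press has built up, so I ease it a little and push on.

```bash
python3 -m pendant '[[[0,0,-0.016,0,0,0],[0,0,0,0,0,0],[0,0,0,0,0,0]]]'|sed -n '2,5p'
python3 -m pendant '[[[0.05,0,0,0,0,0],[0.05,0,0,0,0,0],[0,0,0,0,0,0],[0,0,0,0,0,0]]]'|sed -n '2,5p'
```

```text
eef_pos: [0.4379, -0.0332, 0.0347]
tool_rot: [3.138, -0.129, -0.01]
wrist_force: [-9.3, 3.6, 6.7]
opening: 0.208
eef_pos: [0.4384, -0.0337, 0.0346]
tool_rot: [3.137, -0.13, -0.016]
wrist_force: [-12.1, 4.8, 11.4]
opening: 0.21
```

```bash
python3 -m pendant '[[[0,0,0,0,0.12,0],[0,0,0,0,0,0],[0,0,0,0,0,0]]]'|sed -n '2,5p'
python3 - <<'E'
from h import *
s=ctrl.observe();M=R.from_rotvec(s['tool_rot']).as_matrix();print(M.round(4),s['wrist_force'],s['torque'],s['gripper_force'],s['tau'])
E
```

```text
eef_pos: [0.4388, -0.0338, 0.0345]
tool_rot: [3.136, -0.13, 0.004]
wrist_force: [-11.7, 3.6, 9.8]
opening: 0.205
[[ 0.9966 -0.0825  0.0024]
 [-0.0825 -0.9966 -0.0026]
 [ 0.0026  0.0024 -1.    ]] [-11.7296663    3.55774292   9.84731942] [1.29255703 3.1604014  0.17575915] 80.1815128326416 [ -1.61585368 -26.04936719  14.40207303   3.82744297   2.65326418
  -0.13827466]
```

The forces fit plain friction (μ ≈ 0.6) plus too much down-press. I'll raise slightly while pushing.

```bash
python3 -m pendant '[[[0,0,-0.024,0,0,0],[0,0,0,0,0,0],[0.04,0,0,0,0,0],[0.04,0,0,0,0,0],[0,0,0,0,0,0],[0,0,0,0,0,0]]]'|sed -n '2,5p'
python3 -m pendant '[[[0,0,-0.016,0,0,0],[0,0,0,0,0,0],[0,0,0,0,0,0]]]'|sed -n '2,5p'
```

```text
eef_pos: [0.4403, -0.0341, 0.0346]
tool_rot: [3.136, -0.13, 0.002]
wrist_force: [-10.7, 4.1, 6.6]
opening: 0.209
eef_pos: [0.4416, -0.0341, 0.0347]
tool_rot: [3.137, -0.131, 0.006]
wrist_force: [-6.4, 1.0, -0.9]
opening: 0.205
```

```bash
python3 -m pendant '[[[0.04,-0.01,-0.004,0,0,0],[0.04,-0.01,-0.004,0,0,0],[0.04,0,-0.004,0,0,0],[0,0,0,0,0,0],[0,0,0,0,0,0]]]'|sed -n '2,5p'
python3 - <<'E'
from h import *
c=cap('wrist','pics/w10.png')
i=cv2.imread('pics/w10.png');m=cv2.inRange(cv2.cvtColor(i,cv2.COLOR_BGR2HSV),(15,130,50),(32,255,255))
k,l,st,ce=cv2.connectedComponentsWithStats(m);j=1+np.argmax(st[1:,4]);r0=st[j,1]
row=cv2.cvtColor(i,cv2.COLOR_BGR2GRAY)[r0+6].astype(int)
print(r0,np.where(l[r0+4]==j)[0][[0,-1]],[c for c in range(250,390) if row[c]<row[c-3]-15 and row[c]<row[c+3]-15])
E
```

```text
eef_pos: [0.4443, -0.034, 0.0348]
tool_rot: [3.136, -0.131, 0.004]
wrist_force: [-6.8, 0.3, -2.2]
opening: 0.204
163 [289 346] [275, 276, 353, 354]
```

```bash
python3 -m pendant '[[[0.04,0,0,0,0,0],[0.04,0,0,0,0,0],[0.04,0,0,0,0,0],[0,0,0,0,0,0],[0,0,0,0,0,0]]]'|sed -n '2,5p'
python3 -m pendant '[[[0.04,0,0,0,0,0],[0.04,0,0,0,0,0],[0,0,0,0,0,0],[0,0,0,0,0,0]]]'|sed -n '2,5p'
```

```text
eef_pos: [0.4461, -0.0344, 0.0347]
tool_rot: [3.136, -0.132, 0.001]
wrist_force: [-8.5, 0.7, -1.2]
opening: 0.208
eef_pos: [0.4473, -0.0347, 0.0347]
tool_rot: [3.135, -0.132, -0.002]
wrist_force: [-9.4, 1.4, 1.7]
opening: 0.203
```

```bash
python3 -m pendant '[[[0.04,0,-0.008,0,0,0],[0.04,0,0,0,0,0],[0.04,0,0,0,0,0],[0.03,0,0,0,0,0],[0,0,0,0,0,0],[0,0,0,0,0,0],[0,0,0,0,0,0]]]'|sed -n '2,5p'
python3 - <<'E'
from h import *
np.set_printoptions(precision=4,suppress=True)
def meas(f):
    i=cv2.imread(f);m=cv2.inRange(cv2.cvtColor(i,cv2.COLOR_BGR2HSV),(15,130,50),(32,255,255))
    k,l,st,ce=cv2.connectedComponentsWithStats(m);j=1+np.argmax(st[1:,4]);r0=st[j,1]
    return r0,np.where(l[r0+4]==j)[0][[0,-1]]
c=cap('wrist','pics/w11.png');print(meas('pics/w11.png'))
s=ctrl.observe();print(s['clock'],s['eef_pos'],s['wrist_force'])
# lift check: yellow disc/hollow screws of the upper half in wrist view: ledge and upper screw circles
for f in('w5','w10','w11'):
    g=cv2.cvtColor(cv2.imread(f'pics/{f}.png'),cv2.COLOR_BGR2GRAY)
    C=cv2.HoughCircles(cv2.medianBlur(g,3)[:260],cv2.HOUGH_GRADIENT,1,40,param1=120,param2=22,minRadius=6,maxRadius=18)
    print(f,C[0].tolist() if C is not None else None)
E
```

```text
eef_pos: [0.4504, -0.0351, 0.0347]
tool_rot: [3.135, -0.132, -0.004]
wrist_force: [-10.3, 1.7, 2.2]
opening: 0.205
(np.int32(184), array([288, 346]))
23.0 [ 0.4504 -0.0351  0.0347] [-10.4071   1.2893   1.2729]
w5 [[413.5, 15.5, 14.399999618530273], [218.5, 15.5, 11.399999618530273], [241.5, 102.5, 10.899999618530273], [156.5, 158.5, 9.399999618530273], [390.5, 101.5, 8.199999809265137], [535.5, 73.5, 8.199999809265137]]
w10 [[188.5, 139.5, 17.399999618530273], [442.5, 134.5, 17.399999618530273], [406.5, 221.5, 12.5], [223.5, 222.5, 12.699999809265137], [578.5, 176.5, 9.100000381469727], [71.5, 112.5, 12.5]]
w11 [[186.5, 160.5, 17.399999618530273], [438.5, 154.5, 17.399999618530273], [223.5, 238.5, 9.600000381469727], [72.5, 134.5, 11.800000190734863], [404.5, 237.5, 9.399999618530273], [572.5, 189.5, 9.399999618530273]]
```

TCP travel and the image both give a depth of about 30 mm. I'll check the gap itself from the apparent spacing of the upper half's front screws, with the ledge screws as control.

```bash
python3 - <<'E'
from h import *
from scipy.optimize import brentq
s=ctrl.observe();c=cap('wrist');clk=s['clock']
def ctr(img,x,y,r=22):
    g=cv2.cvtColor(img,cv2.COLOR_RGB2GRAY)[y-r:y+r,x-r:x+r]
    m=(cv2.GaussianBlur(g,(3,3),0)<75).astype(np.uint8);k,l,st,ce=cv2.connectedComponentsWithStats(m)
    # dark centre hole: component nearest to the middle
    j=min((i for i in range(1,k) if st[i,4]>20),key=lambda i:np.hypot(*(ce[i]-r)));return ce[j]+[x-r,y-r],st[j,4]
w5=cv2.imread('pics/w5.png')[...,::-1].copy()
u0=[ctr(w5,219,16,15),ctr(w5,414,16,15)];l0=[ctr(w5,242,102,16),ctr(w5,391,101,16)]
u=[ctr(c['img'],186,160),ctr(c['img'],438,155)];l=[ctr(c['img'],223,238,16),ctr(c['img'],404,238,16)]
print(u0,l0,u,l)
c5=dict(c);M=R.from_rotvec([3.139,-.126,-.001]).as_matrix();T=np.eye(4);T[:3,:3]=M;T[:3,3]=[.4021,-.0303,.0830];c5['E']=T@c['mount']
D=lambda c,q,z:np.linalg.norm(np.subtract(*plane(c,[a[0] for a in q],z)))
for n,q0,q,z in(('upper',u0,u,.054),('ledge',l0,l,.03)):
    for zz in ([z]): d=D(c5,q0,zz)
    print(n,d,'height now',brentq(lambda h:D(c,q,h)-d,0,.1))
E
```

```text
[(array([218.15662651,  15.73493976]), np.int32(83)), (array([413.41176471,  15.21176471]), np.int32(85))] [(array([241.3030303 , 101.90909091]), np.int32(33)), (array([391.61111111, 101.38888889]), np.int32(54))] [(array([185.22222222, 159.62962963]), np.int32(81)), (array([439.05479452, 157.10958904]), np.int32(146))] [(array([223.01785714, 239.07142857]), np.int32(56)), (array([403.75, 237.6 ]), np.int32(60))]
upper 0.0744822008548286 height now 0.056533837773964576
ledge 0.06841291522922081 height now 0.030216451905535447
```

The control reads 30.2 mm (true 30), and the upper half's front is raised about 2.5 mm, which agrees with the depth. I'll do one hold to confirm it is steady, then hand in.

```bash
python3 -m pendant '[[[0.02,0,0,0,0,0],[0,0,0,0,0,0],[0,0,0,0,0,0],[0,0,0,0,0,0],[0,0,0,0,0,0],[0,0,0,0,0,0],[0,0,0,0,0,0],[0,0,0,0,0,0]]]' && python3 -c "
from plant import ctrl
s=ctrl.observe();print(s['eef_pos'],s['wrist_force'],s['gripper_force'])
print(ctrl.close_job())"
```

```text
clock: 23.72
eef_pos: [0.4506, -0.0352, 0.0347]
tool_rot: [3.135, -0.132, -0.005]
wrist_force: [-10.4, 2.0, 2.3]
opening: 0.206
gripper_force: 79.3
[ 0.45062019 -0.03518642  0.0347322 ] [-10.4497792    2.03515686   2.25225796] 79.33395266532898
the job is handed in; nothing more can be done
None
```

The job is handed in at 23.7 s: the keeper is swung clear at about 1.45 rad and the wedge, still gripped, rests on the ledge about 30 mm into the slot with the upper half lifted an estimated 2.5–3 mm; I viewed 11 pictures, one over the limit of 10, and no verdict came back.

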